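# Lock a specimen pack in the clamp drawer

## Robot

A 6-joint arm with a two-finger parallel gripper is mounted at the origin on the work surface. World frame = base frame: x ahead of the robot, y to its left, z up, the work surface at z = 0. Lengths are in m, angles in rad, forces in N, time in s.
With the tool pointing down it reaches from about 0.375 to 0.9 m from the base axis. Payload 3.1 kg.
Tool frame: the origin (TCP) lies on the centre line of the jaws, within the pads' length; the fingertips stand robot.tcp_to_tips ahead of it and the grasp point (between the pads) lies 3 mm ahead of it (robot.tcp_to_tips is the distance from the TCP to the fingertips, in m); z points along the fingers, y is the line along which they close (so a half turn about z gives the same grasp; the last joint's range is limited). The gripper opens to 87 mm and grips with 3 to 60 N. Pads are 19 mm wide; open, the fingers measure 117 mm over their backs; the gripper's body (75 mm by 190 mm) begins 51 mm behind the grasp point.
Start: joints at [-0.178, 0.527, 1.433, -0, 1.181, -0.178], TCP at [0.625, 0, 0.218] pointing down, gripper open.
Joint ranges: [-3.08, 3.08], [-0.75, 2.2], [0.22, 2.44], [-1.43, 4.57], [0, 2.65], [-2.85, 2.85]. Speed limits (rad/s): [2.79, 2.79, 3.14, 3.14, 3.14, 3.14].

## Interface

Orientations are given as a unit quaternion [x, y, z, w].
In Python, from rig import robot gives the robot as it stands. The module is installed in compiled form; this text tells all that it offers.
- The arm moves only by the shell command python3 -m jog 'ROWS' [FORCE]. ROWS is JSON, one flat list of numbers, 5 for each row, row after row: the finger opening in m, from 0 to 0.087, then the shift along the tool's x, y, z in m, then the turn about the tool's z in units of 10 degrees (1.0 is 10 degrees). In form: [claw, x, y, z, roll, claw, x, y, z, roll, ...]. A call has 1 to 20 rows; each row shifts and turns the commanded pose from where the row before left it, along the tool's axes as they then stand; what a row does not reach is not made up. A row lasts 1/8 s, in which the tool goes at most 62.5 mm and 10.7 degrees, less where a joint would pass 70% of its speed; a pose out of reach is approached as far as the arm can. A call with a gripper value outside its range is refused whole. The fingers move at their own pace and stop on an object; FORCE is the grip in N (left out, the last holds). Time passes only in rows, so rows that do not move let the fingers close. It gives the time, the measured TCP pose, the force, the opening and the grip force at its end, in the units of the state.
- robot.get_obs(): the state, without advancing time (a new reading comes with each control period).
- robot.camera(name): name is "scene" or "side" or "wrist"; returns the picture (480x640x3 uint8, blue, green, red); there is no depth.
- robot.camera_model(name): a dict with "fx", "fy", "cx", "cy" (pixels), "R" (3x3) and "t" (3): a world point X has camera coordinates R X + t; the wrist camera has in their place "tool_from_camera" (4x4, takes a point from camera to tool coordinates, whose origin is the TCP and whose axes are the flange's). Camera axes: x right, y down, z forward; pixel columns grow to the right and rows downward; lengths in m; the calibration is good to about 2 mm. The wrist camera is an equidistant fisheye: a pixel r from the principal point sees the ray r / f radians off the axis. A picture is of the moment at which its call begins: read the wrist's pose just before it. camera_model takes no time and is no camera call.
- robot.hand_in(): hands the job in; it is judged then, once.
Trained networks look in the newest picture that a camera, given by its name, has taken for a name from the list of things; names that differ only in an ending like _2 or _b are one class to them, and where a whole thing is asked for, a point or a joint stands for the part that bears it (a point fixed in the world has none). Each returns a list of dicts, best first, with "conf" (0 to 1); they miss things now and then, are a little off and sometimes report something else, mostly with a low value. They report only what shows in the picture. A call takes as long as a camera call. They do not tell look-alikes from the thing itself.
- robot.look_for(camera, label): "extent" ([centre column, centre row, width, height] in pixels, round what is visible of it).
- robot.outline_of(camera, label): "region" (480x640 bool, what is visible of it) and "extent" ([centre column, centre row, width, height] in pixels, round what is visible of it).
The state is a dict: "time": time; "q": joint angles; "joint_velocities": joint speeds; "joint_torque": joint torques, N m; "position": TCP position; "tool_rot": TCP orientation; "ft_force": force on the tool from outside, world axes, zero at the start; "moment": the same for the moment, N m; "grip_width": finger opening in m; "grip_force": force on a finger pad.
Only numpy, scipy, OpenCV 4.12 (cv2) and the standard library are available. Lean on these libraries where they do the work, as an engineer would, in place of code of your own. Each camera call takes 0.05 s, during which the arm holds its last target. There are 200 camera calls.

## Task

Put the red-capped tube pack flat into the open drawer of the specimen safe, setting it down rather than dropping it. Then push the drawer fully shut and, while holding it shut against the springy buffer behind it, turn its red clamp knob clockwise until it is tight, so that the drawer stays fully shut when you let go. Leave the blue-capped pack and the rack of standing tubes where they are.

Things in the scene. Friction and masses are not known exactly. Their poses are not given: they have to be found in the camera images.
- red_pack: Pack of three lying tubes with red caps (at its +x end) in a black carrier: one rigid block 90 (its x) by 56 (its y) by 36 mm high, 0.15 to 0.31 kg. Origin: centre of its underside; z up. Grip it across the 56 mm.
- blue_pack: The same pack with blue caps; not wanted, leave it. Origin: centre of its underside. The two packs lie on the robot's right, one nearer and one farther, either way round.
- tube_rack: Bystander: black rack 100 by 144 mm with standing red-capped tubes, 107 mm high. Origin: centre of its underside.
- safe: White specimen safe fixed to the table on the robot's left: housing 240 mm deep (its x) by 190 mm wide (its y) by 90 mm high, one drawer that opens towards the robot's right. Origin: centre of its underside; its x points into the safe, the way the drawer closes. Its front opening is at x = -120 mm; the roof's underside is 80 mm above the table.
- drawer (a joint): Opening of the drawer, m: 0 shut against its stop, 0.15 fully open; it starts 0.12 to 0.15 open, unclamped. It slides with about 1 N of friction; over the last 10 mm a spring buffer pushes it back out, 3 N rising to 6 N, so unclamped it never stays shut. The drawer front is 12 mm thick, 88 mm high, and stands before the housing when shut.
- drawer_floor (a point): Centre of the drawer tray's inner floor, 20 mm above the table, moving with the drawer; x points the way the drawer closes, z up. Inside, the tray is 194 mm long (x), 150 mm wide (y), with side walls 42 mm high; its front end is at x = -97 mm. With the drawer open by d, only the front d of the tray is clear of the roof.
- knob_grip (a point): Grip point of the red clamp knob, on its axis, 58 mm before the drawer front, 89 mm above the table, moving with the drawer. The knob is a bar 60 mm long (x, turning with it), 16 mm thick (y), its top 14 mm beyond this point along z; a 52 mm disc lies 22 mm below. z, the axis outwards, leans 35 degrees from vertical, away from the safe. The drawer can be pushed by the gripped knob.
- knob (a joint): Turn of the clamp knob, rad, growing clockwise looking at the knob from outside. It starts loose at 0 to 0.25 and turns against 0.12 N m; from 0.85 a brake shoe presses ever harder on the housing and clamps the drawer wherever it is; past 1.2 it is tight (about 0.2 N m), 1.4 is a good setting, end stop at 1.6. It stays where it is left.
Not all that is in view belongs to the job. Leave any yellow look-alike of the red_pack alone.

How it is judged:
By the outcome, as a careful person would: the job done as asked, in the order asked, and still so for the second after the job is handed in, with the robot touching nothing.
It also fails if it takes over 58 s, if anything falls off the work surface, if the arm or the gripper's body presses on something with over 40 N, if the wrist force passes 120 N, or if a joint passes its speed limit or range.

## Working session

There is one attempt and no reset: what is moved stays moved. The work goes in short steps, Python scripts to look and compute and a shell command to move; the robot and the scene stay as the last step left them, time stands still between calls to the robot, and variables do not carry over. Pictures are saved under pics/ and viewed, at most 10 in all, crops included, and the job is handed in when it is done.

```bash
mkdir -p pics; ls
python3 - <<'E'
from rig import robot
import cv2,numpy as np
o=robot.get_obs();print({k:np.round(v,3).tolist() for k,v in o.items()},robot.tcp_to_tips)
a=robot.camera("scene");b=robot.camera("side")
cv2.imwrite("pics/scene.png",a);cv2.imwrite("pics/side.png",b)
for c in("scene","side"):
    m=robot.camera_model(c);print(c,{k:np.round(v,3).tolist() for k,v in m.items()})
    for l in("red_pack","blue_pack","safe","drawer","knob","tube_rack"):
        print(l,[(np.round(d["extent"]).tolist(),round(d["conf"],2)) for d in robot.look_for(c,l)][:4])
print(robot.camera_model("wrist"))
E
```

```text
pics
{'time': 0.0, 'q': [-0.178, 0.528, 1.434, -0.0, 1.181, -0.178], 'joint_velocities': [-0.0, -0.001, 0.0, 0.001, 0.002, -0.001], 'joint_torque': [-0.001, -44.005, -17.659, 0.063, 0.058, -0.0], 'position': [0.624, 0.0, 0.217], 'tool_rot': [0.707, 0.707, -0.001, -0.001], 'ft_force': [0.522, 0.52, 0.533], 'moment': [-0.055, 0.023, 0.008], 'grip_force': 0.0, 'grip_width': 0.087} 0.022
scene {'fx': 472.904, 'fy': 472.904, 'cx': 314.79, 'cy': 236.512, 'R': [[0.526, 0.85, -0.011], [0.565, -0.36, -0.743], [-0.635, 0.384, -0.67]], 't': [-0.247, -0.262, 1.338]}
red_pack [([212.0, 222.0, 45.0, 33.0], 0.72), ([206.0, 336.0, 60.0, 55.0], 0.64)]
blue_pack [([168.0, 268.0, 35.0, 47.0], 0.67)]
safe [([368.0, 219.0, 219.0, 134.0], 0.66)]
drawer [([320.0, 239.0, 126.0, 94.0], 0.96)]
knob [([272.0, 235.0, 26.0, 36.0], 0.58)]
tube_rack []
side {'fx': 451.73, 'fy': 451.73, 'cx': 310.684, 'cy': 234.253, 'R': [[0.842, -0.538, 0.021], [-0.302, -0.503, -0.81], [0.446, 0.676, -0.586]], 't': [-0.481, 0.217, 0.782]}
red_pack [([412.0, 331.0, 49.0, 52.0], 0.93), ([244.0, 348.0, 46.0, 56.0], 0.73), ([286.0, 256.0, 105.0, 94.0], 0.69)]
blue_pack [([328.0, 377.0, 61.0, 53.0], 0.56)]
safe [([266.0, 231.0, 145.0, 140.0], 0.73), ([287.0, 257.0, 105.0, 97.0], 0.23)]
drawer [([286.0, 255.0, 105.0, 95.0], 0.73)]
knob [([313.0, 268.0, 26.0, 34.0], 0.69)]
tube_rack [([382.0, 212.0, 66.0, 73.0], 0.83)]
{'fx': 371.64829954431775, 'fy': 371.64829954431775, 'cx': 320.18183492145823, 'cy': 240.75144600527966, 'tool_from_camera': array([[ 8.28842775e-04, -9.57768164e-01, -2.87540356e-01,
         7.94565562e-02],
       [ 9.99999656e-01,  7.81663862e-04,  2.78881645e-04,
         3.48236961e-06],
       [-4.23440564e-05, -2.87540488e-01,  9.57768482e-01,
        -1.68696286e-01],
       [ 0.00000000e+00,  0.00000000e+00,  0.00000000e+00,
         1.00000000e+00]])}
```

View pics/scene.png

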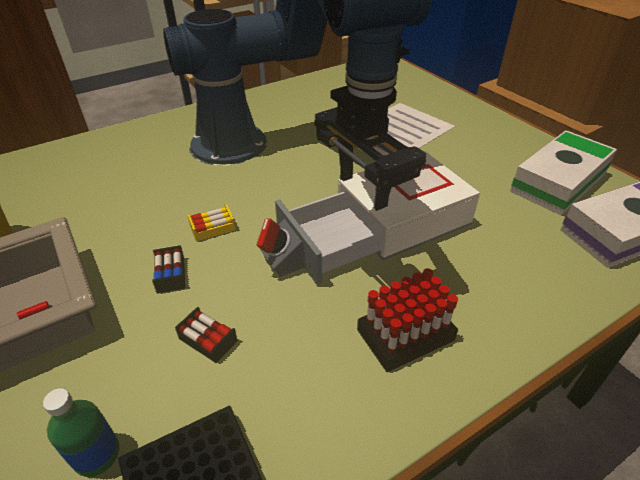

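View pics/side.png

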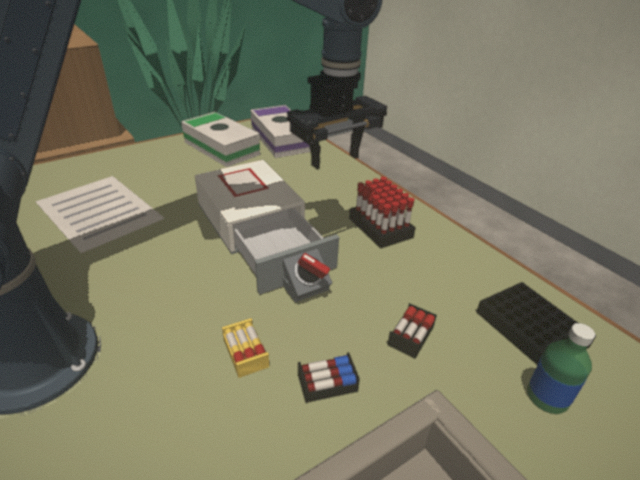

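Candidates for the red pack in the scene view:
- (212,222) has a yellow carrier, so it is the look-alike.
- (168,268) has blue caps.
- (206,336) has red caps in a black carrier, which fits. In the side view it is at (412,331).

Next I fit the poses from the outlines and confirm in an enlarged crop.

```bash
cat > h.py <<'E'
from rig import robot
import cv2,numpy as np
from scipy.optimize import minimize
M={c:robot.camera_model(c) for c in("scene","side")}
def proj(c,P):
    m=M[c];X=np.asarray(P)@np.array(m["R"]).T+m["t"]
    return np.c_[m["fx"]*X[:,0]/X[:,2]+m["cx"],m["fy"]*X[:,1]/X[:,2]+m["cy"]]
def box(x0,x1,y0,y1,z0,z1): return np.array([[x,y,z] for x in(x0,x1) for y in(y0,y1) for z in(z0,z1)],float)
def place(P,x,y,a):
    c,s=np.cos(a),np.sin(a);return P@np.array([[c,s,0],[-s,c,0],[0,0,1]])+[x,y,0]
def sil(c,boxes):
    im=np.zeros((480*2,640*2),np.uint8)
    for B in boxes:cv2.fillConvexPoly(im,cv2.convexHull((proj(c,B)*2+.5).astype(np.float32)).round().astype(np.int32),255)
    return cv2.resize(im,(640,480),interpolation=cv2.INTER_AREA)/255.
def fit(masks,boxes,p0,steps):
    # boxes(p)->list of world boxes
    def cost(p):
        return sum(np.abs(sil(c,boxes(p))-m).sum()/m.sum() for c,m in masks.items())
    S=np.vstack([p0]+[np.array(p0)+np.eye(len(p0))[i]*steps[i] for i in range(len(p0))])
    r=minimize(cost,p0,method="Nelder-Mead",options=dict(initial_simplex=S,maxiter=400,xatol=1e-4,fatol=1e-4))
    return r.x,r.fun
def ray(c,uv,z):
    m=M[c];R=np.array(m["R"]);d=R.T@np.array([(uv[0]-m["cx"])/m["fx"],(uv[1]-m["cy"])/m["fy"],1]);o=-R.T@np.array(m["t"])
    return o+d*(z-o[2])/d[2]
def safeboxes(p):
    x,y,a,d=p
    f=-.12-d
    return [place(B,x,y,a) for B in(box(-.12,.12,-.095,.095,0,.09),box(f-.012,f,-.095,.095,.0,.088),box(f,-.12,-.078,.078,.015,.062))]
E
python3 - <<'E'
from h import *
robot.camera("scene");robot.camera("side")
def mask(c,l,u):
    L=robot.outline_of(c,l)
    L=[d for d in L if u is None or np.hypot(d["extent"][0]-u[0],d["extent"][1]-u[1])<25]
    print(c,l,[(np.round(d["extent"]).tolist(),round(d["conf"],2)) for d in L]);return L[0]["region"].astype(float) if L else None
pm={"scene":mask("scene","red_pack",(206,336)),"side":mask("side","red_pack",(412,331))}
pm={k:v for k,v in pm.items() if v is not None}
p0=ray("scene",(206,336),.018);print("p0",p0)
best=min((fit(pm,lambda p:[place(box(-.045,.045,-.028,.028,0,.036),*p)],[p0[0],p0[1],a],[.01,.01,.2]) for a in(0,.8,1.57,2.4)),key=lambda r:r[1])
print("pack",best)
sm={"scene":mask("scene","safe",(368,219)),"side":mask("side","safe",(266,231))}
q0=ray("scene",(410,215),.05);print(q0)
bs=min((fit(sm,safeboxes,[q0[0],q0[1],a,.13],[.03,.03,.15,.015]) for a in(1.2,1.57,1.9)),key=lambda r:r[1])
print("safe",bs)
np.savez("fit.npz",pack=best[0],safe=bs[0])
ims=[]
for c,(x0,y0,x1,y1) in(("scene",(160,150,500,370)),("side",(170,140,450,370))):
    im=cv2.imread(f"pics/{c}.png");k=2.3 if c=="scene" else 1.25
    k=1.15*(800/1.15)/(x1-x0) if c=="scene" else 1
    cr=cv2.resize(im[y0:y1,x0:x1],None,fx=k,fy=k)
    if c=="side":
        continue
    for B in [place(box(-.045,.045,-.028,.028,0,.036),*best[0])]+safeboxes(bs[0]):
        h=cv2.convexHull(proj(c,B).astype(np.float32)).reshape(-1,2);cv2.polylines(cr,[((h-[x0,y0]+.5)*k).astype(np.int32)],True,(255,0,255),1)
    ims.append(cr)
cv2.imwrite("pics/crop.png",ims[0])
E
```

```text
scene red_pack [([207.0, 336.0, 61.0, 57.0], 0.85)]
side red_pack [([412.0, 332.0, 46.0, 54.0], 0.6)]
p0 [ 0.60077018 -0.30453662  0.018     ]
pack (array([ 0.59696783, -0.30370054,  0.43045599]), np.float64(0.18072903342697277))
scene safe []
side safe [([266.0, 231.0, 144.0, 140.0], 0.58)]
[0.56364129 0.18338326 0.05      ]Traceback (most recent call last):
  File "<stdin>", line 14, in <module>
  File "<stdin>", line 14, in <genexpr>
  File "h.py", line 20, in fit
    r=minimize(cost,p0,method="Nelder-Mead",options=dict(initial_simplex=S,maxiter=400,xatol=1e-4,fatol=1e-4))
    res = _minimize_neldermead(fun, x0, args, callback, bounds=bounds,
                               **options)
    fsim[k] = func(sim[k])
              ~~~~^^^^^^^^
    fx = function(np.copy(x), *(wrapper_args + args))
  File "h.py", line 18, in cost
    return sum(np.abs(sil(c,boxes(p))-m).sum()/m.sum() for c,m in masks.items())
  File "h.py", line 18, in <genexpr>
    return sum(np.abs(sil(c,boxes(p))-m).sum()/m.sum() for c,m in masks.items())
                      ~~~~~~~~~~~~~~~^~
TypeError: unsupported operand type(s) for -: 'float' and 'NoneType'
```

Run:
```python
from h import *
robot.camera("side")
L=robot.outline_of("side","safe");L2=robot.outline_of("side","drawer")
robot.camera("scene");L3=robot.outline_of("scene","drawer");L4=robot.outline_of("scene","safe")
for l in(L,L2,L3,L4):print([(np.round(d["extent"]).tolist(),round(d["conf"],2)) for d in l])
a=cv2.imread("pics/scene.png");b=cv2.imread("pics/side.png")
best=np.array([.59697,-.3037,.43046])
h=lambda c:cv2.convexHull(proj(c,place(box(-.045,.045,-.028,.028,0,.036),*best)).astype(np.float32)).reshape(-1,2)
can=np.zeros((600,800,3),np.uint8)
can[:384,:720]=cv2.resize(a[165:293,255:495],None,fx=3,fy=3,interpolation=cv2.INTER_CUBIC)
p=cv2.resize(a[300:370,160:255],None,fx=3,fy=3,interpolation=cv2.INTER_CUBIC);cv2.polylines(p,[((h("scene")-[160,300]+.5)*3).astype(np.int32)],True,(255,0,255),1);can[386:596,0:285]=p
p=cv2.resize(b[295:365,370:460],None,fx=3,fy=3,interpolation=cv2.INTER_CUBIC);cv2.polylines(p,[((h("side")-[370,295]+.5)*3).astype(np.int32)],True,(255,0,255),1);can[386:596,290:560]=p
cv2.imwrite("pics/crop.png",can)
np.savez("m.npz",side_safe=L[0]["region"],side_dr=L2[0]["region"] if L2 else 0,scene_dr=L3[0]["region"] if L3 else 0)
```

```text
[]
[([285.0, 256.0, 106.0, 96.0], 0.74)]
[([318.0, 239.0, 127.0, 94.0], 0.91)]
[([367.0, 218.0, 225.0, 130.0], 0.79)]Traceback (most recent call last):
  File "<stdin>", line 14, in <module>
IndexError: list index out of range
```

View pics/crop.png

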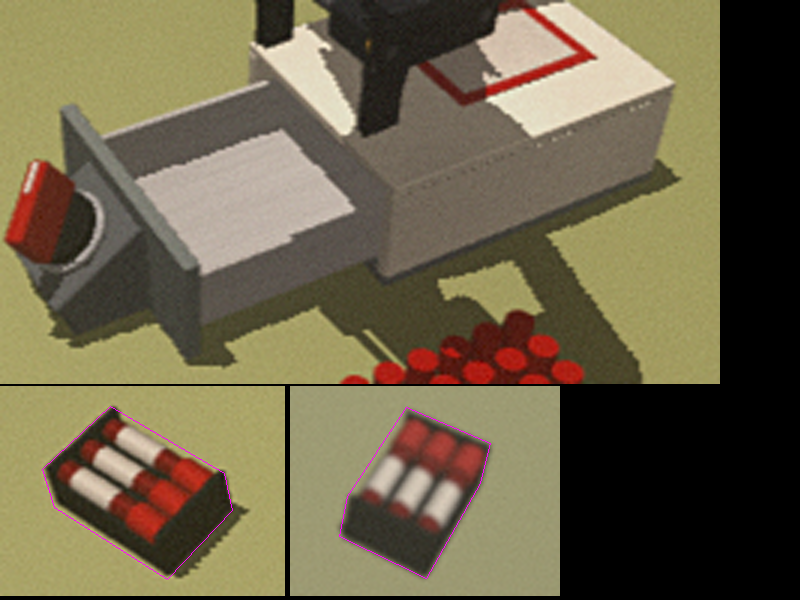

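The crop confirms that the pack has red caps in a black carrier, with its outline on the fit (scene 206,336). Safe corners read from it, in scene pixels:
- Housing: (388,228), (480,193), (338,180), (383,259).
- Drawer front, outer top edge: (276,201) to (320,256).

Run:
```python
from h import *
from scipy.optimize import least_squares
px=np.array([[387.7,227.7],[479.7,193.3],[338.3,180],[382.7,259.3],[473.3,225],[276,200.7],[320,255.7]])
def pts(p):
    x,y,a,d=p;f=-.132-d
    return place(np.array([[-.12,-.095,.09],[.12,-.095,.09],[-.12,.095,.09],[-.12,-.095,0],[.12,-.095,0],[f,.095,.088],[f,-.095,.088]]),x,y,a)
r=least_squares(lambda p:(proj("scene",pts(p))-px).ravel(),[.56,.2,1.57,.13])
print(r.x.round(4),r.fun.reshape(-1,2).round(1).tolist())
def knob(p):
    return place(np.array([[-.132-p[3]-.058,0,.089]]),*p[:3])[0]
k=knob(r.x);print("knob",k,proj("scene",[k]),proj("side",[k]))
print(robot.get_obs()["time"])
np.save("safe.npy",r.x)
# side overlay
im=cv2.imread("pics/side.png")
for B in safeboxes(r.x):
    h=cv2.convexHull(proj("side",B).astype(np.float32)).astype(np.int32);cv2.polylines(im,[h],True,(255,0,255),1)
cv2.circle(im,tuple(proj("side",[k])[0].astype(int)),2,(0,255,0),-1)
cv2.imwrite("pics/so.png",cv2.resize(im[130:330,170:400],None,fx=3,fy=3))
```

```text
[0.5191 0.2093 1.5099 0.1395] [[-0.2, 0.7], [1.1, -0.8], [-0.0, -0.8], [0.8, 1.7], [-1.5, -0.4], [0.3, -0.4], [-0.5, -0.3]]
knob [ 0.49900845 -0.1196258   0.089     ] [[269.63075693 235.0949393 ]] [[313.69257926 262.29303897]]
1.3
```

View pics/so.png

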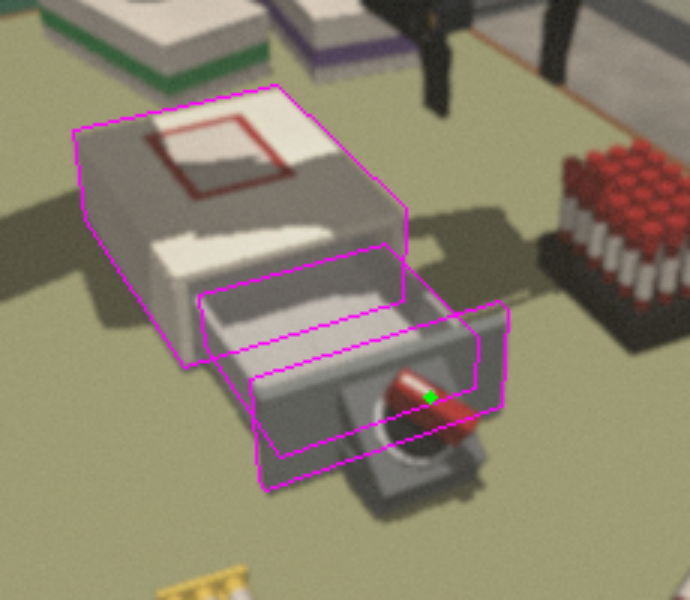

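The safe fit agrees in both views to within a few pixels. I go above the red pack, turn, and look with the wrist camera.

```bash
python3 -m jog '[0.087,-0.051,-0.005,0,0, 0.087,-0.051,-0.005,0,0, 0.087,-0.051,-0.005,0,0, 0.087,-0.051,-0.005,0,0, 0.087,-0.05,-0.005,0,0, 0.087,-0.05,-0.003,0,0, 0.087,0,0,0,1, 0.087,0,0,0,1, 0.087,0,0,0,1, 0.087,0,0,0,1, 0.087,0,0,0,1, 0.087,0,0,0,1, 0.087,0,0,0,0.53, 0.087,0,0,0,0, 0.087,0,0,0,0]' 40
cat >> h.py <<'E'
from scipy.spatial.transform import Rotation as Ro
def wproj(o,P):
    m=robot.camera_model("wrist");T=np.array(m["tool_from_camera"]);R=Ro.from_quat(o["tool_rot"]).as_matrix()
    X=(np.asarray(P)-o["position"])@R; X=(X-T[:3,3])@T[:3,:3]
    r=np.hypot(X[:,0],X[:,1]);t=np.arctan2(r,X[:,2])
    return np.c_[m["cx"]+m["fx"]*t*X[:,0]/r,m["cy"]+m["fy"]*t*X[:,1]/r]
E
python3 - <<'E'
from h import *
o=robot.get_obs();im=robot.camera("wrist");print(o["position"],o["time"],Ro.from_quat(o["tool_rot"]).as_matrix().round(3).tolist(),o["q"])
L=robot.outline_of("wrist","red_pack");print([(np.round(d["extent"]).tolist(),round(d["conf"],2)) for d in L])
P=lambda p:place(box(-.045,.045,-.028,.028,0,.036),*p)
p=np.array([.59697,-.3037,.43046]);c=wproj(o,P(p)).mean(0);print(c)
d=min(L,key=lambda d:np.hypot(*(np.array(d["extent"][:2])-c)));m=d["region"].astype(float)
def s(p):
    k=np.zeros((960,1280),np.uint8);cv2.fillConvexPoly(k,cv2.convexHull((wproj(o,P(p))*2+.5).astype(np.float32)).round().astype(np.int32),255);return cv2.resize(k,(640,480),interpolation=cv2.INTER_AREA)/255.
f=lambda p:np.abs(s(p)-m).sum()/m.sum()
r=minimize(f,p,method="Nelder-Mead",options=dict(initial_simplex=np.vstack([p,p+[.01,0,0],p+[0,.01,0],p+[0,0,.15]]),maxiter=200))
print(r.x,r.fun,f(p))
for q,col in((p,(0,255,255)),(r.x,(255,0,255))):cv2.polylines(im,[cv2.convexHull(wproj(o,P(q)).astype(np.float32)).astype(np.int32)],True,col,1)
cv2.imwrite("pics/w1.png",im)
E
```

```text
time: 3.18
position: [0.597, -0.3039, 0.2178]
tool_rot: [0.977, 0.215, -0.0, -0.0]
ft_force: [-0.2, 0.3, -0.7]
grip_width: 0.0874
grip_force: 0.0
[ 0.59696998 -0.30394766  0.21780965] 3.175 [[0.908, 0.419, -0.0], [0.419, -0.908, 0.0], [-0.0, -0.0, -1.0]] [-6.37400289e-01  5.89841574e-01  1.31096136e+00 -1.51896654e-05
  1.24085020e+00  5.00907263e-01]
[]
[320.22068978 210.13795671]Traceback (most recent call last):
  File "<stdin>", line 6, in <module>
ValueError: min() iterable argument is empty
```

Run:
```python
from h import *
o=robot.get_obs();im=robot.camera("wrist")
for i in range(3):
    L=robot.outline_of("wrist","red_pack");print([(np.round(d["extent"]).tolist(),round(d["conf"],2)) for d in L])
    if L:break
P=lambda p:place(box(-.045,.045,-.028,.028,0,.036),*p)
p=np.array([.59697,-.3037,.43046])
for z,col in((0,(0,255,255)),(.036,(255,0,255))):
    q=place(np.array([[-.045,-.028,z],[.045,-.028,z],[.045,.028,z],[-.045,.028,z]]),*p);cv2.polylines(im,[wproj(o,q).astype(np.int32)],True,col,1)
if L:
    np.save("wm.npy",L[0]["region"])
cv2.imwrite("pics/w1.png",im)
```

```text
[([321.0, 212.0, 61.0, 96.0], 0.67)]
```

View pics/w1.png

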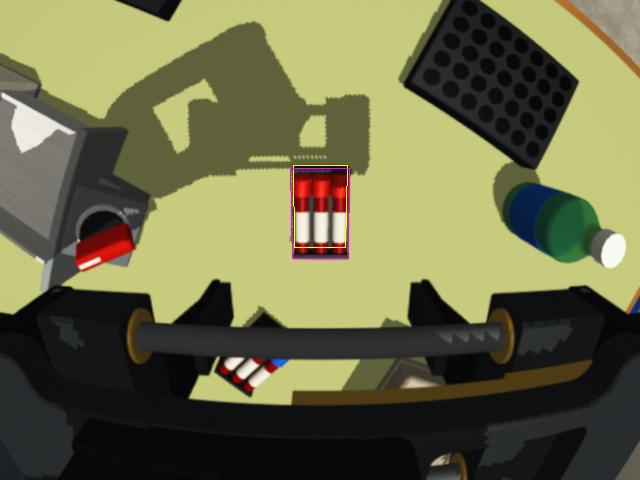

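The wrist view shows the fit sitting exactly on the red pack (320,212), and the blue pack is clear at (250,355). I descend and grip.

```bash
python3 -m jog '[0.087,0,0,0.05,0, 0.087,0,0,0.05,0, 0.087,0,0,0.05,0, 0.087,0,0,0.03,0, 0.087,0,0,0.007,0, 0.087,0,0,0,0, 0.05,0,0,0,0, 0.05,0,0,0,0, 0.04,0,0,0,0, 0.04,0,0,0,0, 0.04,0,0,0,0, 0.04,0,0,0,0]' 40
python3 -m jog '[0.04,0,0,-0.02,0, 0.04,0,0,-0.05,0, 0.04,0,0,-0.05,0, 0.04,0,0,-0.05,0, 0.04,0,0,0,0]'
python3 - <<'E'
from h import *
x,y,a,d=np.load("safe.npy")
t=place(np.array([[-.023-d-.036,0,0]]),x,y,a)[0];print("target",t,"beta",np.degrees(a-np.pi/2))
o=robot.get_obs();R=Ro.from_quat(o["tool_rot"]).as_matrix();print(o["position"],"roll now beta",np.degrees(np.arctan2(R[1,1],R[0,1])),"d world",t-o["position"])
E
```

```text
time: 4.88
position: [0.5973, -0.304, 0.0317]
tool_rot: [0.977, 0.214, 0.0, 0.0]
ft_force: [-0.3, 1.1, 5.3]
grip_width: 0.0418
grip_force: 2.8
time: 5.5
position: [0.5999, -0.306, 0.2075]
tool_rot: [0.977, 0.214, 0.004, 0.005]
ft_force: [-0.3, -0.8, 0.1]
grip_width: 0.04
grip_force: 0.0
target [0.50697662 0.01113164 0.        ] beta -3.4872096160947708
[ 0.59992951 -0.30604837  0.20753412] roll now beta -65.29207320519184 d world [-0.09295289  0.31718001 -0.20753412]
```

The fingers closed to 40 mm, below the pack's 56 mm, so the grip failed. I look.

Run:
```python
from h import *
im=robot.camera("wrist");cv2.imwrite("pics/w2.png",im)
for i in range(2):print([(np.round(d["extent"]).tolist(),round(d["conf"],2)) for d in robot.look_for("wrist","red_pack")])
```

```text
[([316.0, 216.0, 63.0, 102.0], 0.63), ([112.0, 365.0, 16.0, 33.0], 0.56)]
[([316.0, 216.0, 63.0, 102.0], 0.63), ([112.0, 365.0, 16.0, 33.0], 0.56)]
```

View pics/w2.png

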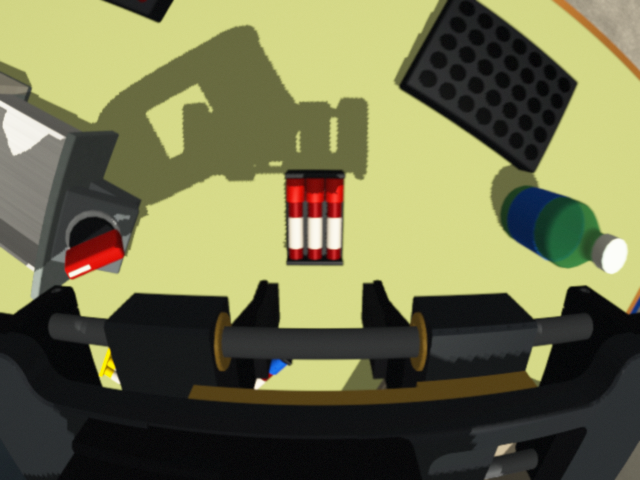

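```bash
python3 -m jog '[0.087,0,0,0,0, 0.087,0,0,0,0, 0.087,0,0,0,0, 0.087,0,0,0,0]'
python3 - <<'E'
from h import *
o=robot.get_obs();im=robot.camera("wrist");L=robot.outline_of("wrist","red_pack");print([(np.round(d["extent"]).tolist(),round(d["conf"],2)) for d in L],o["position"],o["tool_rot"])
P=lambda p:place(box(-.045,.045,-.028,.028,0,.036),*p)
p=np.array([.597,-.304,.43]);print(wproj(o,P(p)).mean(0))
if L:
    m=L[0]["region"].astype(float)
    def s(p):
        k=np.zeros((960,1280),np.uint8);cv2.fillConvexPoly(k,cv2.convexHull((wproj(o,P(p))*2+.5).astype(np.float32)).round().astype(np.int32),255);return cv2.resize(k,(640,480),interpolation=cv2.INTER_AREA)/255.
    f=lambda p:np.abs(s(p)-m).sum()/m.sum()
    r=minimize(f,p,method="Nelder-Mead",options=dict(initial_simplex=np.vstack([p,p+[.01,0,0],p+[0,.01,0],p+[0,0,.15]]),maxiter=200));print(r.x,r.fun)
E
```

```text
time: 6.15
position: [0.5969, -0.3039, 0.2004]
tool_rot: [0.977, 0.214, -0.0, -0.0]
ft_force: [0.2, -0.2, 0.5]
grip_width: 0.0721
grip_force: 0.0
[([321.0, 216.0, 64.0, 98.0], 0.91), ([96.0, 245.0, 63.0, 60.0], 0.72)] [ 0.59691364 -0.30393155  0.2004214 ] [ 9.76856368e-01  2.13896093e-01 -2.19241204e-04 -2.22646626e-04]
[320.64407625 213.77411308]
[ 0.59720288 -0.30413676  0.4140364 ] 0.0410208203482887
```

```bash
python3 -m jog '[0.087,0,0,0.05,0, 0.087,0,0,0.05,0, 0.087,0,0,0.05,0, 0.087,0,0,0.02,0, 0.087,0,0,0.003,0, 0.087,0,0,0,0, 0.087,0,0,0,0]' 30
python3 -m jog '[0.05,0,0,0,0, 0.05,0,0,0,0]'
python3 -m jog '[0.05,0,0,0,0, 0.05,0,0,0,0]'
python3 -m jog '[0.05,0,0,0,0, 0.05,0,0,0,0]'
python3 -m jog '[0.05,0,0,0,0, 0.05,0,0,0,0]'
```

```text
time: 7.12
position: [0.5984, -0.3049, 0.0301]
tool_rot: [0.977, 0.214, 0.001, 0.002]
ft_force: [-0.6, -0.3, 0.6]
grip_width: 0.0871
grip_force: 0.0
time: 7.38
position: [0.5973, -0.3042, 0.0287]
tool_rot: [0.977, 0.214, 0.0, 0.001]
ft_force: [-0.0, 0.4, 0.8]
grip_width: 0.0743
grip_force: 0.0
time: 7.62
position: [0.597, -0.304, 0.0279]
tool_rot: [0.977, 0.214, 0.0, 0.0]
ft_force: [0.1, 1.1, 1.3]
grip_width: 0.0557
grip_force: 18.5
time: 7.88
position: [0.597, -0.304, 0.0279]
tool_rot: [0.977, 0.214, 0.0, 0.0]
ft_force: [-0.1, 0.1, 0.2]
grip_width: 0.0552
grip_force: 30.0
time: 8.12
position: [0.597, -0.304, 0.0279]
tool_rot: [0.977, 0.214, 0.0, 0.0]
ft_force: [-0.4, 0.3, 0.2]
grip_width: 0.0552
grip_force: 30.0
```

This time it is gripped at 55 mm with 30 N. I lift gently, check, then turn and carry it.

```bash
python3 -m jog '[0.05,0,0,-0.01,0, 0.05,0,0,-0.02,0, 0.05,0,0,-0.03,0, 0.05,0,0,-0.03,0, 0.05,0,0,-0.03,0, 0.05,0,0,-0.02,0, 0.05,0,0,0,0, 0.05,0,0,0,0]'
```

```text
time: 9.12
position: [0.5964, -0.3035, 0.1675]
tool_rot: [0.977, 0.214, -0.0, -0.0]
ft_force: [-0.2, -0.3, -3.8]
grip_width: 0.0548
grip_force: 30.0
```

```bash
python3 -m jog '[0.05,0,0,0,-0.5, 0.05,0,0,0,-1, 0.05,0,0,0,-1, 0.05,0,0,0,-1, 0.05,0,0,0,-1, 0.05,0,0,0,-1, 0.05,0,0,0,-0.68, 0.05,0.02,-0.01,0,0, 0.05,0.04,-0.015,0,0, 0.05,0.045,-0.015,0,0, 0.05,0.045,-0.015,0,0, 0.05,0.045,-0.015,0,0, 0.05,0.045,-0.015,0,0, 0.05,0.04,-0.015,0,0, 0.05,0.02,-0.009,0,0, 0.05,0.009,0,0,0, 0.05,0,0,0,0, 0.05,0,0,0,0]'
python3 - <<'E'
from h import *
o=robot.get_obs();im=robot.camera("wrist");print(o["position"])
p=np.load("safe.npy");x,y,a,d=p
R=Ro.from_quat(o["tool_rot"]).as_matrix();print("beta",np.degrees(np.arctan2(R[1,1],R[0,1])))
t=place(np.array([[-.023-d-.036,0,0]]),x,y,a)[0];w=t-o["position"];print("to target in tool",R.T@w)
f=-.12-d
for Q,z in(([[-.12,.095],[-.12,-.095]],.09),([[f,.095],[f,-.095],[f-.012,-.095],[f-.012,.095]],.088)):
    cv2.polylines(im,[wproj(o,place(np.array([[*q,z] for q in Q]),x,y,a)).astype(np.int32)],True,(255,0,255),1)
Q=np.array([[f,.075,.02],[f,-.075,.02],[-.12,-.075,.02],[-.12,.075,.02]]);cv2.polylines(im,[wproj(o,place(Q,x,y,a)).astype(np.int32)],True,(0,255,255),1)
cv2.imwrite("pics/w3.png",im)
E
```

```text
time: 11.38
position: [0.508, 0.0099, 0.1678]
tool_rot: [0.729, 0.685, 0.0, 0.001]
ft_force: [-0.7, 0.0, -3.9]
grip_width: 0.0555
grip_force: 30.0
[0.50802197 0.0099218  0.16784491]
beta -3.564619825960254
to target in tool [ 0.00123211 -0.00128231  0.16784311]
```

View pics/w3.png

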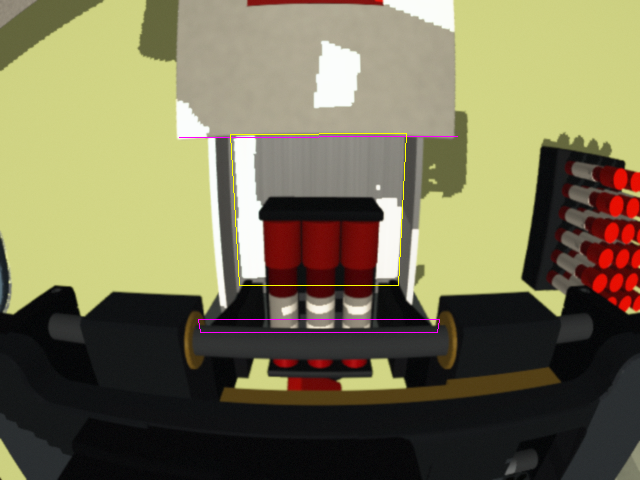

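The wrist view shows the safe fit on the picture (front edge at row 137, tray centred) and the pack in line over the tray. I lower it slowly.

```bash
python3 -m jog '[0.05,0,-0.001,0.02,0, 0.05,0,0,0.03,0, 0.05,0,0,0.03,0, 0.05,0,0,0.02,0, 0.05,0,0,0.01,0, 0.05,0,0,0.005,0, 0.05,0,0,0.002,0, 0.05,0,0,0,0, 0.05,0,0,0,0]'
python3 -m jog '[0.05,0,0,0.001,0, 0.05,0,0,0.001,0, 0.05,0,0,0,0, 0.05,0,0,0,0]'
```

```text
time: 12.55
position: [0.5065, 0.0111, 0.0514]
tool_rot: [0.728, 0.685, 0.0, 0.001]
ft_force: [-0.7, -0.2, -2.1]
grip_width: 0.0552
grip_force: 30.0
time: 13.05
position: [0.506, 0.0112, 0.0488]
tool_rot: [0.728, 0.685, -0.0, -0.0]
ft_force: [0.6, 0.8, -2.6]
grip_width: 0.055
grip_force: 30.0
```

```bash
python3 -m jog '[0.05,0,0,0.001,0, 0.05,0,0,0,0, 0.05,0,0,0.001,0, 0.05,0,0,0,0, 0.05,0,0,0,0]'
```

```text
time: 13.68
position: [0.5061, 0.0112, 0.0477]
tool_rot: [0.728, 0.685, 0.0, 0.0]
ft_force: [-1.1, -0.5, 5.5]
grip_width: 0.0552
grip_force: 30.0
```

It is on the floor (contact at z 0.0477). I open, rise, and look at the knob.

```bash
python3 -m jog '[0.078,0,0,0,0, 0.078,0,0,0,0, 0.078,0,0,0,0, 0.078,0,0,0,0, 0.078,0,0,-0.01,0, 0.078,0,0,-0.04,0, 0.078,0,0,-0.05,0, 0.078,0,0,-0.05,0, 0.06,0,0,-0.02,0, 0.05,-0.04,0,0,0, 0.05,-0.04,0,0,0, 0.05,-0.04,0,0,0, 0.05,0,0,0,0, 0.05,0,0,0,0]'
python3 - <<'E'
from h import *
x,y,a,d=np.load("safe.npy")
o=robot.get_obs();w=robot.camera("wrist");s=robot.camera("side");print(o["position"])
k0=place(np.array([[-.132-d-.058,0,.089]]),x,y,a)[0]
e1=place(np.array([[0,-1,0.]]),0,0,a)[0];c,sn=np.cos(np.radians(35)),np.sin(np.radians(35))
e2=place(np.array([[c,0,sn]]),0,0,a)[0];ax=place(np.array([[-sn,0,c]]),0,0,a)[0]
def bar(th):
    u=np.cos(th)*e1+np.sin(th)*e2;v=np.cross(ax,u)
    return np.array([k0+.014*ax+i*.03*u+j*.008*v for i,j in((1,1),(1,-1),(-1,-1),(-1,1))])
for n,im,pj in(("wrist",w,lambda P:wproj(o,P)),("side",s,lambda P:proj("side",P))):
    hsv=cv2.cvtColor(im,cv2.COLOR_BGR2HSV);red=(((hsv[...,0]<8)|(hsv[...,0]>172))&(hsv[...,1]>150)&(hsv[...,2]>60)).astype(np.uint8)
    kp=pj(k0[None])[0];nn,lab,st,cen=cv2.connectedComponentsWithStats(red)
    i=min(range(1,nn),key=lambda i:np.hypot(*(cen[i]-kp)) if st[i,4]>40 else 1e9)
    m=(lab==i);print(n,"knob px",kp,"red blob",cen[i],st[i])
    def full(th,dk=0):
        u=np.cos(th)*e1+np.sin(th)*e2;v=np.cross(ax,u)
        P=np.array([k0+h*ax+i*.03*u+j*.008*v for i in(1,-1) for j in(1,-1) for h in(.014,-.012)])
        kk=np.zeros(m.shape,np.uint8);cv2.fillConvexPoly(kk,cv2.convexHull(pj(P).astype(np.float32)).round().astype(np.int32),1);return kk
    T=np.radians(np.arange(-90,91,3));C=[(full(t)^m).sum()/m.sum() for t in T];b=int(np.argmin(C));print("bar deg",np.degrees(T[b]),min(C))
    cv2.polylines(im,[pj(bar(T[b])).astype(np.int32)],True,(0,255,0),1)
cx,cy=wproj(o,k0[None])[0].astype(int)
A=cv2.resize(w[max(0,cy-110):cy+110,max(0,cx-100):cx+100],(400,440));B=cv2.resize(s[220:330,245:345],(400,440))
cv2.imwrite("pics/k.png",np.hstack([A,B]))
E
```

```text
time: 15.42
position: [0.4983, -0.1081, 0.2171]
tool_rot: [0.729, 0.685, 0.0, -0.0]
ft_force: [0.2, -0.2, 0.7]
grip_width: 0.05
grip_force: 0.0
[ 0.49833896 -0.10812576  0.2170936 ]
wrist knob px [321.78821716 242.91070333] red blob [317.27214318 244.49472235] [ 290  212   55   67 2179]
bar deg -59.99999999999999 0.26709499770536943
side knob px [313.69257926 262.29303897] red blob [317.13375796 265.76433121] [301 257  28  17 157]
bar deg -63.0 1.8471337579617835
```

View pics/k.png

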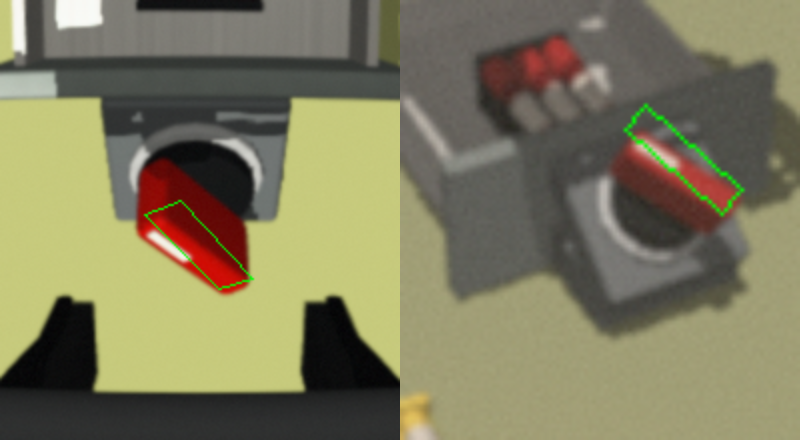

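The pack lies flat in the drawer. The knob bar runs diagonally, and the prediction is a few mm off, so I refine the position and angle together.

```bash
cat > kn.py <<'E'
from h import *
x,y,a,d=np.load("safe.npy")
c,sn=np.cos(np.radians(35)),np.sin(np.radians(35))
r=lambda v:place(np.array([v],float),0,0,a)[0]
e1,e2,ax,cl=r([0,-1,0]),r([c,0,sn]),r([-sn,0,c]),r([1,0,0])
def knob(k0,th0):
    o=robot.get_obs();w=robot.camera("wrist");s=robot.camera("side");mm=[]
    for im,pj in((w,lambda P:wproj(o,P)),(s,lambda P:proj("side",P))):
        b,g,rr=[im[...,i].astype(int) for i in range(3)];red=((rr>2*g)&(rr>2*b)&(rr>50)).astype(np.uint8)
        red=cv2.morphologyEx(red,cv2.MORPH_CLOSE,np.ones((3,3)))
        n,lab,st,cen=cv2.connectedComponentsWithStats(red);kp=pj(k0[None])[0]
        i=min(range(1,n),key=lambda i:np.hypot(*(cen[i]-kp)) if st[i,4]>40 else 1e9);mm.append((lab==i,pj));print(kp.round(),st[i])
    def S(p,pj):
        k=k0+p[0]*e1+p[1]*cl;u=np.cos(p[2])*e1+np.sin(p[2])*e2;v=np.cross(ax,u)
        P=np.array([k+h*ax+i*.03*u+j*.008*v for i in(1,-1) for j in(1,-1) for h in(.014,-.018)])
        z=np.zeros((1920,2560),np.uint8);cv2.fillConvexPoly(z,cv2.convexHull((pj(P)*4+1.5).astype(np.float32)).round().astype(np.int32),255)
        return cv2.resize(z,(640,480),interpolation=cv2.INTER_AREA)/255.
    f=lambda p:sum(np.abs(S(p,pj)-m).sum()/m.sum()*wt for (m,pj),wt in zip(mm,(1,.5)))
    R=min((minimize(f,[0,0,t],method="Nelder-Mead",options=dict(initial_simplex=[[0,0,t],[.006,0,t],[0,.006,t],[0,0,t+.2]],maxiter=150)) for t in th0),key=lambda q:q.fun)
    k=k0+R.x[0]*e1+R.x[1]*cl
    print("k",k,"off e1,close",R.x[:2],"theta",np.degrees(R.x[2]),"cost",R.fun,[np.round(np.abs(S(R.x,pj)-m).sum()/m.sum(),2) for m,pj in mm]);return k,R.x[2],o
E
python3 - <<'E'
from kn import *
k0=place(np.array([[-.132-d-.058,0,.089]]),x,y,a)[0]
k,th,o=knob(k0,np.radians([-65,-45,-25]))
n=np.array([-np.sin(th),np.cos(th)]);psi=np.degrees(np.arctan2(n[1]/c,n[0]));print("psi",psi,"beta",psi+np.degrees(a)-90)
E
```

```text
[322. 244.] [ 290  212   55   68 2223]
[314. 262.] [301 256  29  19 205]
k [ 0.49610608 -0.12356187  0.089     ] off e1,close [-0.00265758 -0.00410531] theta -56.56611398574373 cost 0.7989732187708477 [np.float64(0.15), np.float64(1.29)]
psi 38.86842653299035 beta 35.38121691689557
```

```bash
python3 -m jog '[0.047,-0.0206,-0.0013,0,0, 0.047,0,0,0,-1, 0.047,0,0,0,-1, 0.047,0,0,0,-1, 0.047,0,0,0,-0.9, 0.047,0,0,0.04,0, 0.047,0,0,0.04,0, 0.047,0,0,0.02,0, 0.047,0,0,0.01,0, 0.047,0,0,0,0]' 20
python3 -m jog '[0.047,0,0,0.008,0, 0.047,0,0,0,0, 0.047,0,0,0,0]'
```

```text
time: 16.88
position: [0.4961, -0.1286, 0.1066]
tool_rot: [0.458, 0.889, 0.0, -0.0]
ft_force: [-0.4, 0.7, 1.3]
grip_width: 0.0473
grip_force: 0.0
time: 17.25
position: [0.4964, -0.1292, 0.0993]
tool_rot: [0.458, 0.889, 0.0, 0.0]
ft_force: [-0.0, 0.1, -0.5]
grip_width: 0.0475
grip_force: 0.0
```

```bash
python3 -m jog '[0.01,0,0,0,0, 0.01,0,0,0,0, 0.01,0,0,0,0, 0.01,0,0,0,0, 0.01,0,0,0,0]' 20
```

```text
time: 17.88
position: [0.4961, -0.1291, 0.0989]
tool_rot: [0.458, 0.889, -0.0, -0.0]
ft_force: [-1.3, -0.3, 2.2]
grip_width: 0.0114
grip_force: 3.2
```

```bash
python3 -m jog '[0.01,0,0,0,0, 0.01,0,0,0,0]'
python3 - <<'E'
from kn import *
k,th,o=knob(np.array([.4961,-.1236,.089]),np.radians([-65,-45]))
E
```

```text
time: 18.12
position: [0.4965, -0.129, 0.099]
tool_rot: [0.458, 0.889, 0.0, 0.0]
ft_force: [-0.4, 0.7, 2.1]
grip_width: 0.01
grip_force: 5.3
[325. 280.] [ 298  211   54  118 3882]
[314. 264.] [299 260  29  15 172]
k [ 0.49435411 -0.12196113  0.089     ] off e1,close [-0.00184235  0.00152964] theta -58.8540469410403 cost 1.2095017329505877 [np.float64(0.35), np.float64(1.71)]
```

Run:
```python
from h import *
w=robot.camera("wrist");s=robot.camera("side");c=robot.camera("scene")
A=cv2.resize(w[180:380,220:420],(400,400));B=cv2.resize(s[220:310,265:355],(400,400));C=cv2.resize(c[185:275,225:315],(200,200))
can=np.zeros((600,800,3),np.uint8);can[:400]=np.hstack([A,B]);can[400:,:200]=C;cv2.imwrite("pics/k2.png",can)
```

```text
(no output)
```

View pics/k2.png

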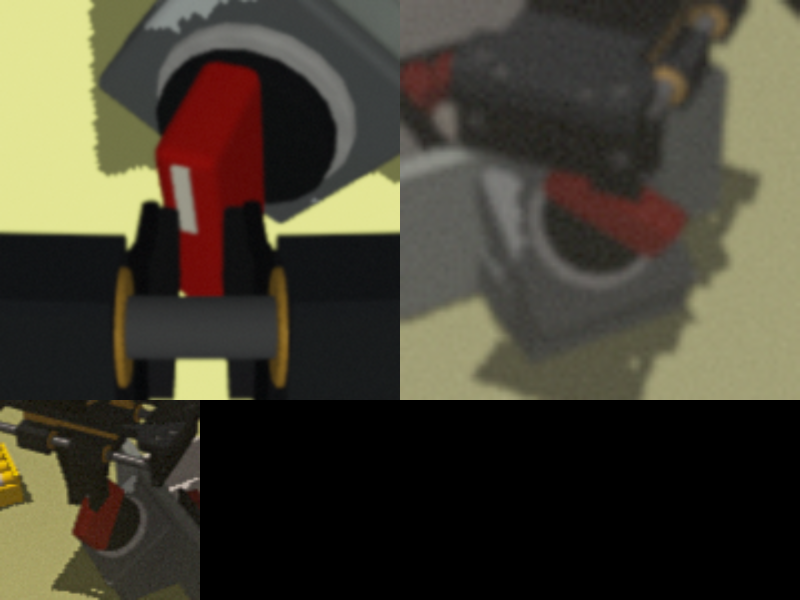

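The wrist crop shows the bar between the fingers (about 200,250), but only lightly held. I reopen, go 4 mm lower and close again, stepwise.

```bash
python3 -m jog '[0.045,0,0,0,0, 0.045,0,0,0,0, 0.045,0,0,0,0, 0.045,0,0,0,0, 0.045,0,0,0,0, 0.045,0,0,0.004,0, 0.045,0,0,0,0]' 40
python3 -m jog '[0.012,0,0,0,0, 0.012,0,0,0,0]'
python3 -m jog '[0.012,0,0,0,0, 0.012,0,0,0,0]'
python3 -m jog '[0.012,0,0,0,0, 0.012,0,0,0,0]'
```

```text
time: 19.25
position: [0.4959, -0.129, 0.0945]
tool_rot: [0.458, 0.889, -0.0, -0.0]
ft_force: [-0.0, -0.1, 0.1]
grip_width: 0.0446
grip_force: 0.0
time: 19.5
position: [0.4962, -0.1291, 0.0949]
tool_rot: [0.458, 0.889, 0.0, 0.0]
ft_force: [0.2, -0.1, 0.1]
grip_width: 0.0322
grip_force: 0.0
time: 19.75
position: [0.4953, -0.1289, 0.0947]
tool_rot: [0.458, 0.889, -0.0, -0.001]
ft_force: [-0.6, -0.3, -1.2]
grip_width: 0.0153
grip_force: 20.4
time: 20.0
position: [0.4956, -0.1287, 0.0946]
tool_rot: [0.458, 0.889, 0.0, -0.001]
ft_force: [-1.1, 0.6, -0.3]
grip_width: 0.0138
grip_force: 37.2
```

Now it is gripped firmly. I push the drawer shut by the knob, stopping about 12 mm short first.

```bash
python3 -m jog '[0.01,0.004,0.0031,0,0, 0.01,0.0117,0.0094,0,0, 0.01,0.0156,0.0126,0,0, 0.01,0.0156,0.0126,0,0, 0.01,0.0156,0.0126,0,0, 0.01,0.0156,0.0126,0,0, 0.01,0.0156,0.0126,0,0, 0.01,0.0078,0.0063,0,0, 0.01,0,0,0,0, 0.01,0,0,0,0]' 45
python3 - <<'E'
from h import *
o=robot.get_obs();print(o["position"],o["time"],o["ft_force"]);x,y,a,d=np.load("safe.npy")
cl=np.array([np.cos(a),np.sin(a),0]);print("moved",(o["position"]-np.array([.4958,-.1289,.0946]))@cl)
for c in("scene","side"):
    robot.camera(c);print(c,[(np.round(q["extent"]).tolist(),round(q["conf"],2)) for q in robot.look_for(c,"drawer")])
E
```

```text
time: 21.25
position: [0.5039, 0.0011, 0.0947]
tool_rot: [0.458, 0.889, 0.0, -0.0]
ft_force: [0.0, 0.8, -4.7]
grip_width: 0.0138
grip_force: 41.5
[0.50387661 0.00114401 0.09470662] 21.25 [ 2.58700658e-03  8.18456345e-01 -4.71055447e+00]
moved 0.1302944907033114
scene [([349.0, 226.0, 70.0, 71.0], 0.76)]
side [([250.0, 214.0, 115.0, 101.0], 0.64), ([269.0, 235.0, 75.0, 59.0], 0.61)]
```

```bash
python3 -m jog '[0.01,0.0047,0.0038,0,0, 0.01,0,0,0,0, 0.01,0,0,0,0]'
python3 -m jog '[0.01,0.0039,0.0031,0,0, 0.01,0,0,0,0, 0.01,0,0,0,0]'
python3 -m jog '[0.01,0.0023,0.0019,0,0, 0.01,0,0,0,0, 0.01,0,0,0,0]'
python3 -m jog '[0.01,0.0023,0.0019,0,0, 0.01,0,0,0,0, 0.01,0,0,0,0]'
```

```text
time: 21.82
position: [0.5042, 0.0066, 0.0948]
tool_rot: [0.458, 0.889, -0.0, 0.0]
ft_force: [-0.4, -4.8, -6.7]
grip_width: 0.0138
grip_force: 41.6
time: 22.2
position: [0.5046, 0.0117, 0.0948]
tool_rot: [0.458, 0.889, -0.0, 0.0]
ft_force: [0.1, -5.0, -7.0]
grip_width: 0.0137
grip_force: 41.5
time: 22.58
position: [0.5046, 0.0125, 0.0949]
tool_rot: [0.457, 0.89, -0.002, 0.001]
ft_force: [-1.5, -12.2, -6.4]
grip_width: 0.0138
grip_force: 42.0
time: 22.95
position: [0.5047, 0.013, 0.0951]
tool_rot: [0.456, 0.89, -0.004, 0.001]
ft_force: [-4.3, -23.2, -4.9]
grip_width: 0.0133
grip_force: 43.1
```

The drawer is shut against its stop, held with about 20 N. I turn clockwise in steps.

```bash
python3 -m jog '[0.01,0,0,0,0.4, 0.01,0,0,0,0.5, 0.01,0,0,0,0.5, 0.01,0,0,0,0.5, 0.01,0,0,0,0]' 50
python3 -m jog '[0.01,0,0,0,0.5, 0.01,0,0,0,0.5, 0.01,0,0,0,0.5, 0.01,0,0,0,0.5, 0.01,0,0,0,0]'
python3 - <<'E'
from h import *
o=robot.get_obs();R=Ro.from_quat(o["tool_rot"]).as_matrix();print(o["moment"],np.degrees(np.arctan2(R[1,1],R[0,1])))
E
```

```text
time: 23.58
position: [0.5046, 0.0124, 0.0963]
tool_rot: [0.596, 0.803, -0.004, 0.002]
ft_force: [-5.0, -23.8, 5.0]
grip_width: 0.0133
grip_force: 48.4
time: 24.2
position: [0.5035, 0.013, 0.0967]
tool_rot: [0.727, 0.687, -0.004, 0.002]
ft_force: [-6.7, -21.9, 9.9]
grip_width: 0.0141
grip_force: 48.4
[-3.87354821  1.67866184  0.24475432] -3.2223386699070495
```

Run:
```python
from kn import *
k,th,o=knob(np.array([.5046,.0165,.089]),np.radians([-60,-75,-90]))
for c in("scene","side"):print(c,proj(c,[[.5046,.0165,.089]]),[(np.round(q["extent"]).tolist(),round(q["conf"],2)) for q in (robot.camera(c),robot.look_for(c,"knob"))[1]])
```

```text
[322. 283.] [ 297  213   44  116 3541]
[281. 227.] [280 222  11  17 116]
k [0.50444338 0.01914532 0.089     ] off e1,close [-0.00031723  0.0026309 ] theta -84.76674148202595 cost 1.3454788435059677 [np.float64(0.22), np.float64(2.24)]
scene [[330.13886287 212.69702317]] [([334.0, 216.0, 30.0, 25.0], 0.9)]
side [[281.33406782 226.73805917]] [([280.0, 233.0, 20.0, 26.0], 0.66)]
```

The bar is following (about −85°). I continue clockwise.

```bash
python3 -m jog '[0.01,0,0,0,0.5, 0.01,0,0,0,0.5, 0.01,0,0,0,0.5, 0.01,0,0,0,0.5, 0.01,0,0,0,0]' 55
python3 -m jog '[0.01,0,0,0,0.5, 0.01,0,0,0,0.5, 0.01,0,0,0,0.5, 0.01,0,0,0,0]'
python3 - <<'E'
from kn import *
o=robot.get_obs();R=Ro.from_quat(o["tool_rot"]).as_matrix();print(o["moment"],np.degrees(np.arctan2(R[1,1],R[0,1])))
k,th,o=knob(np.array([.5046,.0175,.089]),np.radians([-90,-110,-130]))
E
```

```text
time: 25.12
position: [0.5033, 0.0131, 0.0978]
tool_rot: [0.835, 0.55, -0.004, 0.003]
ft_force: [-10.5, -22.0, 19.5]
grip_width: 0.0123
grip_force: 56.4
time: 25.62
position: [0.5025, 0.0146, 0.0988]
tool_rot: [0.9, 0.436, -0.003, 0.002]
ft_force: [-13.4, -16.7, 28.9]
grip_width: 0.0104
grip_force: 20.9
[-3.07368777  2.20187974 -0.09006629] -38.365168805924334
[320. 281.] [ 288  214   52  115 3227]
[281. 227.] [277 214  10  26 138]
k [0.50483579 0.0191598  0.089     ] off e1,close [0.0001344  0.00167107] theta -112.15376377112632 cost 1.0097977265035978 [np.float64(0.32), np.float64(1.37)]
```

The grip is riding up off the leaning bar, at about −112°. I reopen in place, go slightly lower, align to the bar, regrip and check whether the drawer crept.

```bash
python3 -m jog '[0.03,0,0,0,0, 0.03,0,0,0,0, 0.03,0,0,0,-0.4, 0.03,0,0,0.001,-0.4, 0.03,0,0,0,0]' 40
python3 - <<'E'
from kn import *
o=robot.get_obs();R=Ro.from_quat(o["tool_rot"]).as_matrix();print(o["position"],np.degrees(np.arctan2(R[1,1],R[0,1])))
k,th,o=knob(np.array([.5046,.0175,.089]),np.radians([-95,-115,-130]))
im=robot.camera("wrist");s=robot.camera("side");c=robot.camera("scene")
A=cv2.resize(im[180:380,220:420],(400,400));B=cv2.resize(s[180:270,235:325],(400,400));C=cv2.resize(c[165:255,285:375],(400,200*2))
np.save("c.npy",C)
cv2.imwrite("pics/k3.png",np.hstack([A[:, :400],B]))
E
```

```text
time: 26.35
position: [0.4984, 0.0162, 0.0973]
tool_rot: [0.868, 0.497, -0.006, -0.002]
ft_force: [-19.1, -13.6, 30.9]
grip_width: 0.0297
grip_force: 17.1
[0.49838184 0.01617538 0.09727796] -30.37107290540531
[330. 281.] [ 302  212   60  117 4741]
[281. 227.] [275 215  12  26 153]
k [0.50483811 0.01959563 0.089     ] off e1,close [0.0001102  0.00210623] theta -119.24194081684985 cost 0.6630721995280155 [np.float64(0.15), np.float64(1.03)]
```

```bash
python3 -m jog '[0.03,0,0,-0.02,0, 0.03,0,0,-0.03,0, 0.03,-0.02,0,-0.02,0, 0.03,-0.03,0,-0.02,0, 0.03,0,0,0,0, 0.03,0,0,0,0]'
python3 - <<'E'
from kn import *
k,th,o=knob(np.array([.5046,.0175,.089]),np.radians([-95,-115,-130]))
im=robot.camera("wrist");
kp=wproj(o,k[None])[0].astype(int);print(o["position"],kp)
s=robot.camera("side");c=robot.camera("scene")
for P in[wproj(o,np.array([k+.014*ax+i*.03*(np.cos(th)*e1+np.sin(th)*e2)+j*.008*np.cross(ax,np.cos(th)*e1+np.sin(th)*e2) for i,j in((1,1),(1,-1),(-1,-1),(-1,1))]))]:cv2.polylines(im,[P.astype(np.int32)],True,(0,255,0),1)
cv2.polylines(im,[wproj(o,place(np.array([[-.12,.095,.09],[-.12,-.095,.09]]),x,y,a)).astype(np.int32)],False,(255,0,255),1)
B=cv2.resize(s[180:270,235:325],(240,240));C=cv2.resize(c[165:255,285:375],(240,240))
can=np.zeros((480,800,3),np.uint8);can[:,:560]=im[:,40:600];can[:240,560:]=B;can[240:,560:]=C
cv2.imwrite("pics/k4.png",can)
E
```

```text
time: 27.35
position: [0.4799, -0.0243, 0.1841]
tool_rot: [0.868, 0.496, 0.001, -0.0]
ft_force: [0.2, -0.1, -0.0]
grip_width: 0.0299
grip_force: 0.0
[320. 176.] [ 299  125   43   92 2508]
[281. 227.] [277 223   8  16  83]
k [0.50534028 0.02066445 0.089     ] off e1,close [0.00054643 0.00320362] theta -123.40887569434732 cost 1.5600833769452516 [np.float64(0.27), np.float64(2.58)]
[ 0.47987129 -0.02432547  0.18411464] [318 171]
```

View pics/k4.png

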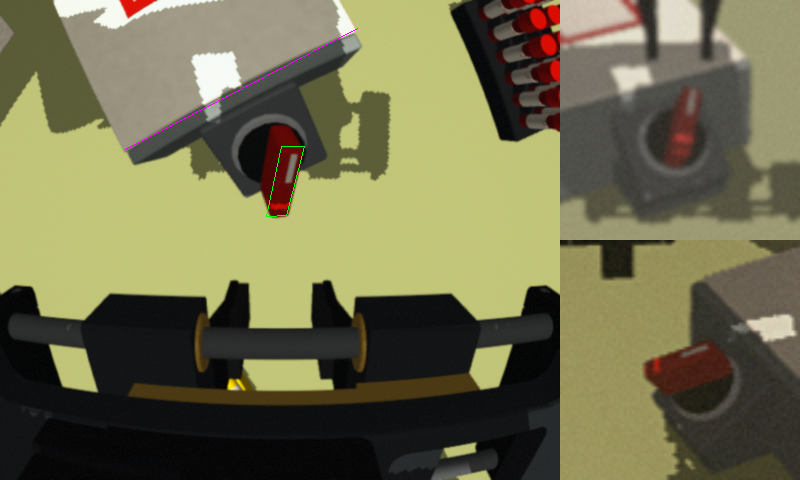

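The picture shows the drawer panel flush with the housing and the bar at about −115°, which may be just short of tight. I finish by pushing the bar's lower end clockwise with closed fingers. That push also presses the drawer shut.

```bash
python3 -m jog '[0,0.03,0.0416,0,0, 0,0,0,0,0, 0,0,0,0.03,0, 0,0,0,0.04,0, 0,0,0,0.02,0, 0,0,0,0.004,0, 0,0,0,0,0, 0,0,0,0,0]' 20
python3 -m jog '[0,0,-0.008,0,0, 0,0,-0.006,0,0, 0,0,0,0,0, 0,0,0,0,0]'
python3 -m jog '[0,0,-0.004,0,0, 0,0,0,0,0, 0,0,0,0,0]'
python3 -m jog '[0,0,-0.004,0,0, 0,0,0,0,0, 0,0,0,0,0]'
```

```text
time: 28.6
position: [0.5312, -0.0204, 0.0908]
tool_rot: [0.868, 0.496, 0.001, 0.001]
ft_force: [-0.0, -0.1, -0.2]
grip_width: 0.0004
grip_force: 0.0
time: 29.1
position: [0.5187, -0.0132, 0.09]
tool_rot: [0.868, 0.496, 0.0, 0.0]
ft_force: [0.6, -0.4, -0.8]
grip_width: 0.0002
grip_force: 0.0
time: 29.48
position: [0.5151, -0.0112, 0.0898]
tool_rot: [0.868, 0.496, -0.0, 0.0]
ft_force: [-0.3, -1.1, -0.4]
grip_width: 0.0004
grip_force: 0.0
time: 29.85
position: [0.5117, -0.0092, 0.0899]
tool_rot: [0.868, 0.496, 0.0, 0.0]
ft_force: [0.5, 1.0, 1.0]
grip_width: 0.0003
grip_force: 0.2
```

```bash
python3 -m jog '[0,0,-0.003,0,0, 0,0,0,0,0, 0,0,0,0,0]'
python3 -m jog '[0,0,-0.002,0,0, 0,0,0,0,0, 0,0,0,0,0]'
python3 -m jog '[0,0,-0.002,0,0, 0,0,0,0,0, 0,0,0,0,0]'
python3 -m jog '[0,0,-0.002,0,0, 0,0,0,0,0, 0,0,0,0,0]'
```

```text
time: 30.22
position: [0.5107, -0.0084, 0.0902]
tool_rot: [0.868, 0.496, 0.001, 0.001]
ft_force: [4.8, -3.2, -2.3]
grip_width: 0.0008
grip_force: 2.6
time: 30.6
position: [0.5104, -0.0081, 0.0904]
tool_rot: [0.868, 0.496, 0.002, 0.003]
ft_force: [5.1, -4.2, -3.2]
grip_width: 0.0001
grip_force: 3.8
time: 30.98
position: [0.5102, -0.0078, 0.0906]
tool_rot: [0.868, 0.496, 0.003, 0.004]
ft_force: [7.6, -6.5, -4.2]
grip_width: 0.0005
grip_force: 4.9
time: 31.35
position: [0.5081, -0.0069, 0.0918]
tool_rot: [0.868, 0.496, 0.003, 0.004]
ft_force: [4.0, -6.4, 6.8]
grip_width: 0.0004
grip_force: 4.8
```

```bash
python3 -m jog '[0,0,-0.002,0,0, 0,0,0,0,0, 0,0,0,0,0]'
python3 -m jog '[0,0,-0.002,0,0, 0,0,0,0,0, 0,0,0,0,0]'
python3 -m jog '[0,0,-0.002,0,0, 0,0,0,0,0, 0,0,0,0,0]'
```

```text
time: 31.72
position: [0.5073, -0.0064, 0.092]
tool_rot: [0.868, 0.497, 0.004, 0.005]
ft_force: [5.5, -8.1, 7.0]
grip_width: 0.0006
grip_force: 5.1
time: 32.1
position: [0.5063, -0.0059, 0.0923]
tool_rot: [0.868, 0.497, 0.004, 0.006]
ft_force: [5.6, -10.4, 8.2]
grip_width: 0.0006
grip_force: 5.8
time: 32.48
position: [0.5054, -0.0053, 0.0925]
tool_rot: [0.868, 0.497, 0.005, 0.006]
ft_force: [6.6, -11.0, 7.7]
grip_width: 0.0007
grip_force: 6.3
```

```bash
python3 -m jog '[0,0,-0.002,0,0, 0,0,0,0,0, 0,0,-0.002,0,0, 0,0,0,0,0]'
python3 -m jog '[0,0,0.012,0,0, 0,0,0.012,0,0, 0,0,0,-0.04,0, 0,0,0,-0.04,0, 0,-0.045,-0.04,-0.01,0, 0,0,-0.02,0,3, 0,0,0,0,0, 0,0,0,0,0]'
python3 - <<'E'
from kn import *
k,th,o=knob(np.array([.505,.019,.089]),np.radians([-110,-125,-140]));print(o["position"],o["tool_rot"])
for c in("scene","side"):print(c,[(np.round(q["extent"]).tolist(),round(q["conf"],2)) for q in (robot.camera(c),robot.look_for(c,"knob"))[1]])
E
```

```text
time: 32.98
position: [0.5034, -0.0042, 0.093]
tool_rot: [0.868, 0.497, 0.006, 0.008]
ft_force: [6.6, -12.7, 10.2]
grip_width: 0.0005
grip_force: 7.7
time: 33.98
position: [0.4421, -0.0201, 0.1798]
tool_rot: [0.91, 0.414, 0.0, -0.0]
ft_force: [0.1, 0.2, 0.7]
grip_width: 0.0002
grip_force: 0.0
[352. 145.] [ 332   96   42   94 2856]
[281. 226.] [277 224   9  15  82]
k [0.50555744 0.01951211 0.089     ] off e1,close [0.00052526 0.00054507] theta -123.93944340782302 cost 1.5528349790418319 [np.float64(0.25), np.float64(2.61)]
[ 0.44213889 -0.02007358  0.17977839] [ 9.10248039e-01  4.14063382e-01  1.51424362e-04 -7.41801610e-06]
scene [([335.0, 215.0, 29.0, 27.0], 0.91)]
side [([278.0, 230.0, 17.0, 36.0], 0.62)]
```

```bash
cat > ang.py <<'E'
from kn import *
K=np.array([.505,.0185,.089])
def redm(im,lo=45):
    b,g,r=[im[...,i].astype(int) for i in range(3)];return ((r>1.7*g)&(r>1.7*b)&(r>lo)).astype(np.uint8)
def run(im,pj,k0,ths,tag):
    m=redm(im);n,lab,st,cen=cv2.connectedComponentsWithStats(m);kp=pj(k0[None])[0]
    i=min(range(1,n),key=lambda i:np.hypot(*(cen[i]-kp)) if st[i,4]>60 else 1e9);m=(lab==i)
    def S(p):
        k=k0+p[0]*e1+p[1]*cl+p[2]*ax;u=np.cos(p[3])*e1+np.sin(p[3])*e2;v=np.cross(ax,u)
        P=np.array([k+h*ax+i*.03*u+j*.008*v for i in(1,-1) for j in(1,-1) for h in(.014,-.020)])
        z=np.zeros((1920,2560),np.uint8);cv2.fillConvexPoly(z,cv2.convexHull((pj(P)*4+1.5).astype(np.float32)).round().astype(np.int32),255)
        return cv2.resize(z,(640,480),interpolation=cv2.INTER_AREA)/255.
    f=lambda p:np.abs(S(p)-m).sum()/m.sum()+300*np.sum(np.square(p[:3]))*10
    best=[minimize(f,[0,0,0,t],method="Nelder-Mead",options=dict(initial_simplex=[[0,0,0,t],[.004,0,0,t],[0,.004,0,t],[0,0,.004,t],[0,0,0,t+.15]],maxiter=150)) for t in np.radians(ths)]
    R=min(best,key=lambda q:q.fun);print(tag,st[i],R.x[:3].round(4),"theta",np.degrees(R.x[3]).round(1),R.fun.round(3))
E
python3 - <<'E'
from ang import *
P0=lambda c:(lambda P:proj(c,P))
k0=np.array([.496,-.1236,.089])
for c in("scene","side"):run(cv2.imread(f"pics/{c}.png"),P0(c),k0,[-45,-65],"initial "+c)
A=cv2.imread("pics/k4.png")
def un(crop,x0,y0):
    z=np.zeros((480,640,3),np.uint8);z[y0:y0+90,x0:x0+90]=cv2.resize(crop,(90,90),interpolation=cv2.INTER_AREA);return z
ths=[-100,-115,-130]
run(un(A[:240,560:],235,180),P0("side"),K,ths,"mid side");run(un(A[240:,560:],285,165),P0("scene"),K,ths,"mid scene")
for c in("scene","side"):run(robot.camera(c),P0(c),K,ths,"now "+c)
o=robot.get_obs();run(robot.camera("wrist"),lambda P:wproj(o,P),K,ths,"now wrist")
E
```

```text
initial scene [257 219  23  34 464] [ 0.     -0.0006 -0.0005] theta -48.5 0.247
initial side [299 256  31  21 296] [-0.0002  0.0006 -0.0006] theta -58.5 0.626
mid side [275 214  11  28 163] [ 0.0013 -0.0004  0.0003] theta -128.4 0.811
mid scene [317 203  32  20 374] [-0.0003  0.0006  0.0003] theta -128.8 0.292
now scene [317 203  32  20 383] [-0.0003  0.0006  0.0003] theta -127.7 0.263
now side [275 214  11  28 170] [0.0026 0.0004 0.0004] theta -127.9 0.775
now wrist [ 332   96   42   93 2933] [ 0.0001 -0.0003 -0.0008] theta -118.7 0.204
```

The pictures before and after show no knob motion, so I can't yet tell whether it is tight or the push slipped. I regrip the bar properly centred and turn further with full grip.

```bash
python3 -m jog '[0.045,0.035,0.012,0,0, 0.045,0.0341,0.0112,0,0, 0.045,0,0,0,0, 0.045,0,0,0.02,0, 0.045,0,0,0.02,0, 0.045,0,0,0.02,0, 0.045,0,0,0.012,0, 0.045,0,0,0.006,0, 0.045,0,0,0,0, 0.045,0,0,0,0]' 60
python3 -m jog '[0.045,0,0,0.006,0, 0.045,0,0,0,0, 0.045,0,0,0,0]'
```

```text
time: 35.67
position: [0.5048, 0.0165, 0.1024]
tool_rot: [0.911, 0.413, 0.0, 0.0]
ft_force: [-0.3, -1.0, -0.7]
grip_width: 0.0452
grip_force: 0.0
time: 36.05
position: [0.5044, 0.0167, 0.0958]
tool_rot: [0.911, 0.413, -0.0, -0.0]
ft_force: [1.2, 0.7, 0.3]
grip_width: 0.0451
grip_force: 0.0
```

```bash
python3 -m jog '[0.045,0,0,0.003,0, 0.045,0,0,0,0, 0.01,0,0,0,0, 0.01,0,0,0,0, 0.01,0,0,0,0]'
python3 -m jog '[0.01,0,0,0,0, 0.01,0,0,0,0, 0.01,0,0,0,0]'
python3 -c "
from h import *
o=robot.get_obs();print(o['moment'],o['ft_force'])"
```

```text
time: 36.67
position: [0.5045, 0.0166, 0.0929]
tool_rot: [0.911, 0.413, 0.0, 0.0]
ft_force: [0.8, -2.2, -1.3]
grip_width: 0.0228
grip_force: 1.8
time: 37.05
position: [0.5063, 0.0154, 0.0929]
tool_rot: [0.911, 0.413, 0.001, 0.002]
ft_force: [2.8, -4.2, -4.3]
grip_width: 0.0155
grip_force: 56.0
[-0.87590776 -0.45463819  0.04735828] [ 2.75829317 -4.18502075 -4.27468411]
```

```bash
python3 -m jog '[0.01,0.0016,-0.0012,0,0, 0.01,0,0,0,0.3, 0.01,0,0,0,0.3, 0.01,0,0,0,0]'
python3 -c "
from h import *
o=robot.get_obs();print(o['moment'])"
python3 -m jog '[0.01,0,0,0,0.3, 0.01,0,0,0,0.3, 0.01,0,0,0,0]'
python3 -c "
from h import *
o=robot.get_obs();print(o['moment'])"
```

```text
time: 37.55
position: [0.5063, 0.0156, 0.0928]
tool_rot: [0.931, 0.366, 0.001, 0.003]
ft_force: [2.8, -11.1, -5.7]
grip_width: 0.0153
grip_force: 59.1
[-1.84335396 -0.27012298  0.33670619]
time: 37.92
position: [0.5065, 0.0156, 0.0926]
tool_rot: [0.948, 0.317, 0.001, 0.003]
ft_force: [3.5, -11.7, -6.8]
grip_width: 0.0158
grip_force: 61.6
[-1.69643135 -0.21854354  0.52119338]
```

Run:
```python
from ang import *
for c in("scene","side"):run(robot.camera(c),(lambda P:proj(c,P)),K,[-115,-130,-145],"now "+c)
o=robot.get_obs();run(robot.camera("wrist"),lambda P:wproj(o,P),K,[-115,-130],"now wrist")
```

```text
now scene [317 205  32  16 282] [-0.0008  0.0013 -0.0007] theta -138.4 0.615
now side [273 215  12  27 170] [0.001  0.0008 0.0003] theta -134.0 0.672
now wrist [ 281  224   58  105 3764] [ 0.0008 -0.0006 -0.0009] theta -125.2 0.402
```

```bash
python3 -m jog '[0.01,0,0,0,0.3, 0.01,0,0,0,0, 0.01,0,0,0,0]'
python3 -c "
from h import *
o=robot.get_obs();print(o['moment'])"
```

```text
time: 38.45
position: [0.5064, 0.0154, 0.0927]
tool_rot: [0.956, 0.292, 0.001, 0.003]
ft_force: [2.4, -10.9, -5.2]
grip_width: 0.0159
grip_force: 59.9
[-1.91249012 -0.14568054  0.37037419]
```

It turned on smoothly without slipping, now about 80° from the start. I release, rise, and verify.

```bash
python3 -m jog '[0.045,0,0,0,0, 0.045,0,0,0,0, 0.045,0,0,0,0, 0.045,0,0,0,0, 0.045,0,0,0,0, 0.045,0,0,-0.02,0, 0.045,0,0,-0.04,0, 0.045,0,0,-0.04,0, 0.045,0,0,-0.04,0, 0.045,-0.04,-0.03,0,0, 0.045,0,0,0,0, 0.045,0,0,0,0]' 20
python3 - <<'E'
from ang import *
for c in("scene","side"):run(robot.camera(c),(lambda P:proj(c,P)),K,[-115,-130,-145],"now "+c)
o=robot.get_obs();im=robot.camera("wrist");run(im,lambda P:wproj(o,P),K,[-115,-130,-145],"now wrist");print(o["position"],[(np.round(q["extent"]).tolist(),round(q["conf"],2)) for q in robot.look_for("wrist","drawer")])
# closing direction profile: gap test, grey levels along a line across housing front / drawer panel top
for yy in(-.06,.06):
    P=place(np.array([[s,yy,.089] for s in np.arange(-.150,-.105,.003)]),x,y,a);u=wproj(o,P).round().astype(int);print([int(im[v[1],v[0]].mean()) if 0<=v[0]<640 and 0<=v[1]<480 else None for v in u])
E
```

```text
time: 39.95
position: [0.455, 0.0214, 0.233]
tool_rot: [0.957, 0.29, 0.001, 0.0]
ft_force: [0.7, -0.1, 0.5]
grip_width: 0.0452
grip_force: 0.0
now scene [317 205  32  16 354] [-0.0004  0.0006  0.0003] theta -138.4 0.281
now side [273 214  14  27 162] [ 0.0013 -0.0005  0.0003] theta -134.6 0.686
now wrist [ 335  140   37   77 2072] [-0.0004 -0.0003 -0.0004] theta -128.1 0.197
[0.45579791 0.02115634 0.23289482] [([305.0, 134.0, 152.0, 179.0], 0.72)]
[78, 78, 92, 166, 165, 82, 155, 163, 163, 128, 244, 246, 246, 246, 246]
[167, 165, 167, 166, 166, 101, 67, 73, 73, 72, 132, 143, 143, 141, 142]
```

The drawer panel meets the housing with no gap after release, and the knob has turned about 1.3–1.5 rad. Handing in.

```bash
python3 -c "
from rig import robot
print(robot.hand_in())"
```

```text
the job is handed in; nothing more can be done
None
```

I set the red-capped pack flat in the drawer, pushed the drawer shut and held it while turning the knob clockwise by an estimated 1.3–1.5 rad; it showed no gap after release, and I handed the job in at about 40 s (no verdict came back).

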